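# Lock the drill-bit cassettes back into their docks

## Robot

A 6-joint arm with a two-finger parallel gripper is mounted at the origin on a cart in front of the work surface, level with it; the furniture and walls round the work are solid. World frame = base frame: x ahead of the robot, y to its left, z up, the work surface at z = 0. Lengths are in m, angles in rad, forces in N, time in s.
With the tool pointing down it reaches from about 0.375 to 0.9 m from the base axis. Payload 3.1 kg.
Tool frame: the origin (TCP) lies between the finger pads; the fingertips stand 8 mm ahead of it and the grasp point (between the pads) lies 11 mm behind it; z points along the fingers, y is the line along which they close (so a half turn about z gives the same grasp; the last joint's range is limited). The gripper opens to 85 mm and grips with 20 to 120 N. Pads are 22 mm wide; open, the fingers measure 114 mm over their backs; the gripper's body (76 mm by 85 mm) begins 54 mm behind the grasp point. The pads swing forward as they close: fully open they stand 13 mm farther back than shut.
Start: joints at [1.163, 0.527, 1.433, -0, 1.181, -0.178], TCP at [0.142, 0.609, 0.239] pointing down, gripper open.
Joint ranges: [-3.08, 3.08], [-0.75, 2.2], [0.22, 2.44], [-1.43, 4.57], [0, 2.65], [-2.85, 2.85]. Speed limits (rad/s): [2.79, 2.79, 3.14, 3.14, 3.14, 3.14].

## Interface

Orientations are given as a unit quaternion [x, y, z, w].
In Python, from station import readout, cams, sign_off gives the robot as it stands.
- The arm moves only by the tool send_rows, never from a script. Its argument "commands" is text: rows parted by semicolons, each of 5 numbers parted by spaces: the finger opening in mm, from 0 to 85.4, then the shift along the tool's x, y, z each as a share of 0.02 m, from -1 to 1, then the turn about the tool's z as a share of 4 degrees, from -1 to 1. In form: grip dx dy dz spin; .... A call has 1 to 20 rows; each row shifts and turns the commanded pose from where the row before left it, along the tool's axes as they then stand; what a row does not reach is not made up. A row lasts 1/12 s, in which the tool goes at most 41.7 mm and 7.16 degrees, less where a joint would pass 70% of its speed; a pose out of reach is approached as far as the arm can. A call with a number of a shift or a turn outside -1 to 1 is refused whole. A call with a gripper value outside its range is refused whole. The fingers move at their own pace and stop on an object; "grip_force" is the grip in N (left out, the last holds). Time passes only in rows, so rows that do not move let the fingers close. It gives the time, the measured TCP pose, the force, the opening and the grip force at its end, in the units of the state.
- readout.sense(): the state, without advancing time (a new reading comes with each control period).
- cams.snapshot(name): name is "scene" or "top"; returns a dict with "pixels" (400x640x3 uint8, red, green, blue), "intrinsics" (3x3 intrinsics, pixels), "eye" and "rotation" of the camera in the world. Camera axes: x right, y down, z forward; pixel columns grow to the right and rows downward; lengths in m; the calibration is good to about 2 mm. A picture is of the moment at which its call begins. There is no depth.
- sign_off(): hands the job in; it is judged then, once.
The state is a dict: "t": time; "q": joint angles; "qd": joint speeds; "tau": joint torques, N m; "tcp_pos": TCP position; "tool_rot": TCP orientation; "force": force on the tool from outside, world axes, zero at the start; "ft_torque": the same for the moment, N m; "finger_gap": opening from 0.0 (shut) to 1.0 (fully open); "gripper_force": force on a finger pad.
Only numpy, scipy, OpenCV 4.12 (cv2) and the standard library are available. Lean on these libraries where they do the work, as an engineer would, in place of code of your own. Each camera call takes 0.05 s, during which the arm holds its last target. There are 200 camera calls.

## Task

Put the two loose bit cassettes, the thick and the thin one, back on the docking board, each upright in the empty dock that its thickness fits: press open the dock's spring catch by its thumb tab, then push the cassette fully down so that the catch snaps shut over its shoulder. Leave the cassette that is already locked, and the tools and other things on the bench, as they are.

Things in the scene. Friction and masses are not known exactly. Their poses are not given: they have to be found in the camera images.
- thick_cassette_center (a point): Centre (half-way up) of the thick cassette, grey plastic, 42 mm thick (y), 100 mm long (x), 75 mm tall (z), upright on its base; the top 27 mm is only 80 mm long, leaving a 10 mm shoulder at each end. Steel bits in two rows stand up to 12 mm out of the top. Same either way round. Starts loose on the bench; 0.3 kg. Fits the wide dock with 2 mm each side.
- thin_cassette_center (a point): Centre (half-way up) of the thin cassette, grey plastic, 24 mm thick (y), 100 mm long (x), 75 mm tall (z), upright on its base; the top 27 mm is only 80 mm long, leaving a 10 mm shoulder at each end. Steel bits in one row stand up to 12 mm out of the top. Same either way round. Starts loose on the bench; 0.2 kg. Fits the narrow dock with 2 mm each side.
- medium_cassette_center (a point): Centre (half-way up) of the medium cassette, grey plastic, 33 mm thick (y), 100 mm long (x), 75 mm tall (z), upright on its base; the top 27 mm is only 80 mm long, leaving a 10 mm shoulder at each end. Steel bits in two rows stand up to 12 mm out of the top. Same either way round. It stands locked in the medium dock from the start and is to stay so.
- wide_dock_seat (a point): Middle of the wide dock's floor, 26 mm above the bench. Aluminium channel, inside 46 mm wide and 105 mm long; flared side walls rise 31 mm and the flared end guides 52 mm above this point. x: along the channel, away from its catch; y across; z up. Empty at the start.
- narrow_dock_seat (a point): Middle of the narrow dock's floor, 26 mm above the bench. Aluminium channel, inside 28 mm wide and 105 mm long; flared side walls rise 31 mm and the flared end guides 52 mm above this point. x: along the channel, away from its catch; y across; z up. Empty at the start.
- medium_dock_seat (a point): Middle of the medium dock's floor, 26 mm above the bench. Aluminium channel, inside 37 mm wide and 105 mm long; flared side walls rise 31 mm and the flared end guides 52 mm above this point. x: along the channel, away from its catch; y across; z up. The medium cassette stands in it.
- wide_catch_tab (a point): Pressing point on top of the thumb tab of the wide dock's catch, moving with it. The tab is dark steel, 18 mm wide; shut, it sticks out level to -x, 74 to 106 mm off the seat point; this point is then 98 mm off and 25 mm above the seat (51 mm above the bench). About 3 N straight down here flips the catch open after 11 mm (stop at 21 mm); it stays open by itself.
- narrow_catch_tab (a point): Pressing point on top of the thumb tab of the narrow dock's catch, moving with it. The tab is dark steel, 18 mm wide; shut, it sticks out level to -x, 74 to 106 mm off the seat point; this point is then 98 mm off and 25 mm above the seat (51 mm above the bench). About 3 N straight down here flips the catch open after 11 mm (stop at 21 mm); it stays open by itself.
- wide_catch (a joint): Wide dock's catch, a steel lever 14 mm wide hinged 62 mm to -x of the seat point: 0 shut (nose over the cassette space, 51 mm above the floor), 0.6 open; over-centre spring, flips at 0.3. Open, its toe stands 17 mm above the floor, 29 mm to -x of the seat: a cassette pushed down onto it (about 5 N) swings the catch, which snaps over its shoulder. Shut, the nose bars the way in.
- narrow_catch (a joint): Narrow dock's catch, a steel lever 14 mm wide hinged 62 mm to -x of the seat point: 0 shut (nose over the cassette space, 51 mm above the floor), 0.6 open; over-centre spring, flips at 0.3. Open, its toe stands 17 mm above the floor, 29 mm to -x of the seat: a cassette pushed down onto it (about 5 N) swings the catch, which snaps over its shoulder. Shut, the nose bars the way in.
- medium_catch (a joint): Angle of the catch that locks the medium cassette, of the same kind as the others: 0 shut, 0.6 open. To be left shut.
- board: Plywood board, 210 mm (x) by 275 mm (y), 12 mm thick, screwed to the bench, that carries the three docks side by side, 80 mm apart, in any order, catches at the -x end, towards the robot. Origin on its underside, midway along y, 100 mm from its +x edge; seat points lie 15 mm to +x of the origin.
- glue: Upright white squeeze bottle with a red nozzle, 47 x 56 mm, 169 mm tall; origin at the middle of its base. Bystander, loose; it must be left where it is.
- the_mallet: Turned wooden mallet standing on its head, 93 mm across, 251 mm tall; origin at the middle of its base. Bystander, loose; it must be left where it is.
- chisel: Chisel with a yellow handle lying flat, 242 mm long (y), 34 mm wide, 29 mm high; origin at its middle, on the bench. Bystander, loose; it must be left where it is.
- wax: Flat round tin, 73 mm across, 24 mm high; origin at the middle of its base. Bystander, loose; it must be left where it is.
- offcut: Oak offcut lying flat, 60 x 79 mm, 22 mm high; origin at the middle of its base. Bystander, loose; it must be left where it is.
Mind the look-alikes: they are no part of the job. What is shaped like the part that bears wide_dock_seat but yellow is not meant.

How it is judged:
On the way, in this order (a step that is already met when the one before it is completed fails the run):
1. the catch of one of the two empty docks is pressed open (value of joint any of wide_catch, narrow_catch above 0.4 rad), for 0.1 s.
2. one of the two cassettes stands home in its dock with the catch shut over it (((z of thick_cassette_center in the frame of wide_dock_seat between 0.0345 and 0.0405 m and horizontal distance between thick_cassette_center and wide_dock_seat below 0.005 m and angle between the x axis of thick_cassette_center and the x axis of wide_dock_seat, either way round below 0.06 rad and angle between thick_cassette_center's own z axis and vertical below 0.06 rad and value of joint wide_catch below 0.06 rad) or (z of thin_cassette_center in the frame of narrow_dock_seat between 0.0345 and 0.0405 m and horizontal distance between thin_cassette_center and narrow_dock_seat below 0.005 m and angle between the x axis of thin_cassette_center and the x axis of narrow_dock_seat, either way round below 0.06 rad and angle between thin_cassette_center's own z axis and vertical below 0.06 rad and value of joint narrow_catch below 0.06 rad))), for 0.2 s.
At the end, for the whole second after the job is handed in: Thick cassette in the wide dock, thin one in the narrow dock: each within 5 mm of the dock's middle, 3 mm of fully down and 0.06 rad of upright and of the dock's line, at rest, its catch shut (below 0.06 rad). The medium cassette still locked within 10 mm of its start (z of thick_cassette_center in the frame of wide_dock_seat between 0.0345 and 0.0405 m and horizontal distance between thick_cassette_center and wide_dock_seat below 0.005 m and angle between the x axis of thick_cassette_center and the x axis of wide_dock_seat, either way round below 0.06 rad and angle between each of thick_cassette_center, thin_cassette_center's own z axis and vertical below 0.06 rad and value of joint each of wide_catch, narrow_catch, medium_catch below 0.06 rad and z of thin_cassette_center in the frame of narrow_dock_seat between 0.0345 and 0.0405 m and horizontal distance between thin_cassette_center and narrow_dock_seat below 0.005 m and angle between the x axis of thin_cassette_center and the x axis of narrow_dock_seat, either way round below 0.06 rad and linear speed of each of thick_cassette, thin_cassette below 0.02 m/s and distance of medium_cassette_center from where it was at the start of the episode below 0.01 m); the robot touches nothing.
It fails at once if the cassette that is already locked in the medium dock is shifted by more than 10 mm, or its catch is opened (distance of medium_cassette_center from where it was at the start of the episode above 0.01 m or value of joint medium_catch above 0.3 rad).
It fails at once if a bystander (glue bottle, mallet, chisel, tin, offcut) is moved by more than 30 mm (distance of any of glue, the_mallet, chisel, wax, offcut from where it was at the start of the episode above 0.03 m).
It also fails if it takes over 67 s, if anything falls off the work surface, if the arm or the gripper's body presses on something with over 40 N, if the wrist force passes 120 N, or if a joint passes its speed limit or range.

## Working session

There is one attempt and no reset: what is moved stays moved. The work goes in short steps, Python scripts to look and compute and a tool call to move; the robot and the scene stay as the last step left them, time stands still between calls to the robot, and variables do not carry over. Pictures are saved under pics/ and viewed, at most 11 in all, crops included, and the job is handed in when it is done.

Besides the shell and the picture viewer there is one more tool, called after "Emit:" as name(argument=value, ...) on one line, values as JSON. send_rows: Moves the arm, as the interface text tells. Its arguments: {"type":"object","properties":{"commands":{"type":"string"},"grip_force":{"type":"number"}},"required":["commands"]}

```bash
mkdir -p pics; cat > h.py <<'E'
import numpy as np, cv2
from station import readout, cams, sign_off
def snap(n):
    s=cams.snapshot(n); cv2.imwrite(f'pics/{n}_{readout.sense()["t"]:.2f}.png',s['pixels'][:,:,::-1]); np.savez(f'{n}.npz',**{k:np.array(v) for k,v in s.items()}); return s
def load(n): return dict(np.load(n+'.npz'))
def ray(s,u,v):
    d=np.array(s['rotation'])@np.linalg.inv(s['intrinsics'])@np.array([u,v,1.]); return np.array(s['eye']),d
def onz(s,u,v,z):
    e,d=ray(s,u,v); return e+d*(z-e[2])/d[2]
def proj(s,p):
    c=np.array(s['intrinsics'])@(np.array(s['rotation']).T@(np.array(p)-s['eye'])); return c[:2]/c[2]
E
python3 - <<'E'
from h import *
for n in('scene','top'):
    s=snap(n); print(n,s['intrinsics'],s['eye'],s['rotation'])
print(readout.sense())
E
ls pics
```

```text
scene [[384.16941878   0.         317.15638341]
 [  0.         384.16941878 199.83336272]
 [  0.           0.           1.        ]] [-0.13856742 -0.63369193  0.9773736 ] [ 0.83318985 -0.37075876  0.16511661 -0.37559169]
top [[466.63381905   0.         317.22933387]
 [  0.         466.63381905 199.4768317 ]
 [  0.           0.           1.        ]] [0.33664195 0.03080706 1.88711088] [ 0.71291445 -0.69823061  0.04664802 -0.04528759]
{'t': 0.1, 'q': array([ 1.16250122e+00,  5.28357256e-01,  1.43376400e+00, -3.08884219e-06,
        1.18141846e+00, -1.78507456e-01]), 'qd': array([ 0.00035693, -0.00076698, -0.00303558, -0.00087561, -0.00172246,
        0.00175571]), 'tau': array([-4.66736619e-04, -4.43303132e+01, -1.78587377e+01, -2.21661817e-04,
        3.85208696e-03, -1.56018835e-06]), 'tcp_pos': array([0.14208058, 0.60799281, 0.2384445 ]), 'tool_rot': array([ 1.14640576e-01,  9.93406559e-01, -9.32340038e-04, -2.80187251e-04]), 'force': array([ 0.79306364, -1.00477291,  0.04925471]), 'ft_torque': array([ 0.01069114, -0.02165443,  0.05532763]), 'gripper_force': 0.0, 'finger_gap': 1.001422553499358}
scene_0.05.png
top_0.10.png
```

```bash
sed -i 's/^import numpy.*/&\nfrom scipy.spatial.transform import Rotation as R/; s/np.array(s\[.rotation.\])/R.from_quat(s["rotation"]).as_matrix()/g' h.py; python3 -c "
from h import *
for n in('scene','top'):
    s=load(n);print(R.from_quat(s['rotation']).as_matrix().round(3).tolist(), proj(s,[0.5,0,0]))
"
```

```text
[[0.671, -0.494, 0.554], [-0.742, -0.443, 0.503], [-0.003, -0.748, -0.663]] [305.92016067 239.20663971]
[[0.021, -0.991, 0.13], [-1.0, -0.021, -0.001], [0.003, -0.13, -0.992]] [324.13240966 220.06332226]
```

View pics/scene_0.05.png

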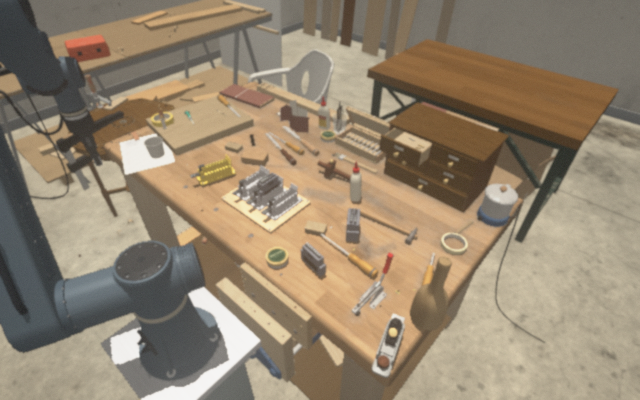

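View pics/top_0.10.png

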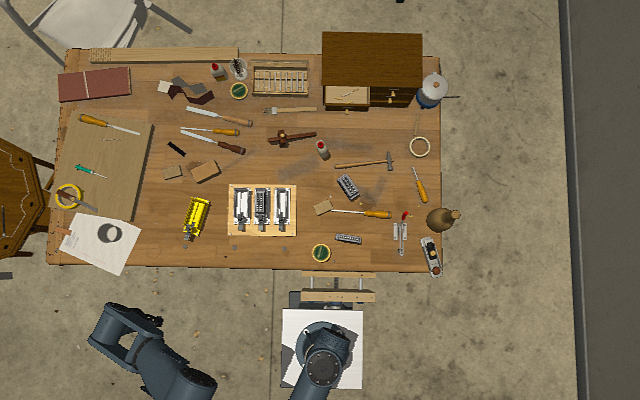

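The top view shows the board at (262,210). Its docks are at columns 243, 262 (occupied) and 282. The loose cassettes are at (348,187) and (348,239). The yellow dock at (196,218) is the look-alike. Next I'll enlarge these areas.

```bash
python3 - <<'E'
from h import *
a=load('top')['pixels'][:,:,::-1];b=load('scene')['pixels'][:,:,::-1]
f=lambda im,x0,x1,y0,y1,k:cv2.resize(im[y0:y1,x0:x1],None,fx=k,fy=k,interpolation=cv2.INTER_CUBIC)
A=f(a,225,300,180,240,6);   # 450x360
B=f(a,325,373,170,250,3.0) # 144x240
C=f(b,220,312,162,230,5)#460x340
D=f(b,296,366,203,281,4) #280x312
o=np.zeros((600,800,3),np.uint8)
A=f(a,225,300,180,240,5.3);A=A[:300];o[:300,:A.shape[1]]=A[:, :400]
B=f(a,325,373,170,250,3.75);o[:300,420:600]=B[:300]
C=f(b,222,312,164,230,4.4);C=C[:290];o[305:305+C.shape[0],:C.shape[1]]=C
D=f(b,296,366,205,281,3.8);D=D[:290];o[305:305+len(D),420:420+D.shape[1]]=D
cv2.imwrite('pics/c1.png',o)
E
```

```text
(no output)
```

View pics/c1.png

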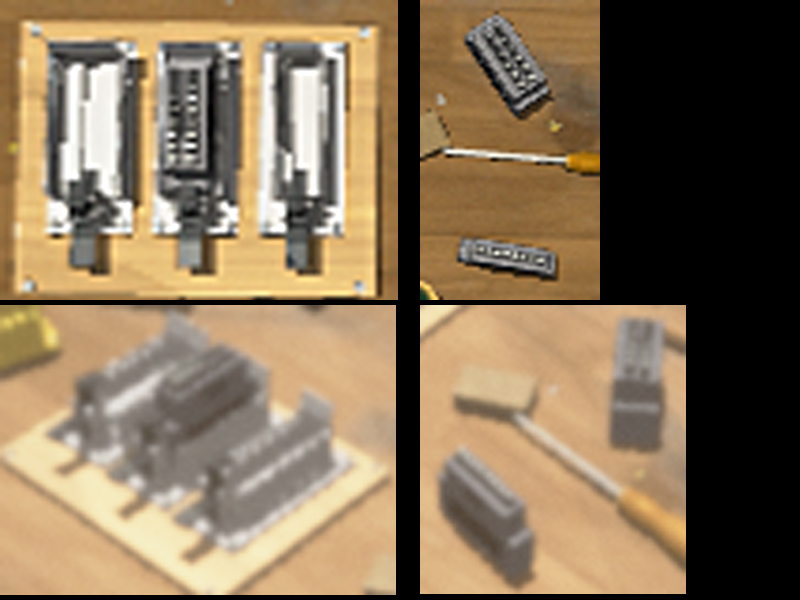

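The left dock (col 243) has a broad white floor about 10.6 px across, so it is the wide one. The right dock (col 282) is about 6 px, so it is the narrow one. The cassette at (348,187) has two bit rows, so it is thick. The one at (348,239) has a single row, so it is thin. The yellow dock is left out.

```bash
python3 - <<'E'
from h import *
out=np.zeros((600,800,3),np.uint8)
s=load('top');im=s['pixels'];hsv=cv2.cvtColor(im,cv2.COLOR_RGB2HSV)
print('board px',hsv[186,232],hsv[230,235],'wood',hsv[175,262],hsv[245,262],hsv[239,348],hsv[187,348],hsv[200,348])
# board
r=(slice(175,245),slice(215,305))
m=((hsv[...,2]>195)).astype(np.uint8);mm=np.zeros_like(m);mm[r]=m[r]
c=max(cv2.findContours(mm,0,2)[0],key=cv2.contourArea)
rc=cv2.minAreaRect(c);print(rc)
P=np.array([onz(s,u,v,.012) for u,v in cv2.boxPoints(rc)]);print(P.round(4).tolist(),P.mean(0))
e=np.linalg.norm(np.diff(P,axis=0),axis=1);print(e)
for nm,(n,rr) in {'thickT':('top',(333,362,170,203)),'thinT':('top',(330,366,228,248)),'thickS':('scene',(342,364,205,245)),'thinS':('scene',(298,330,240,280))}.items():
    s=load(n);im=s['pixels'];hsv=cv2.cvtColor(im,cv2.COLOR_RGB2HSV)
    x0,x1,y0,y1=rr;m=np.zeros(im.shape[:2],np.uint8);m[y0:y1,x0:x1]=(hsv[y0:y1,x0:x1,1]<75)
    c=max(cv2.findContours(m,0,1)[0],key=cv2.contourArea)
    print(nm,cv2.minAreaRect(c),cv2.boundingRect(c))
    k=9;crop=cv2.resize(im[y0:y1,x0:x1,::-1],None,fx=k,fy=k,interpolation=0)
    cv2.drawContours(crop,[((c-[x0,y0])*k+k//2).astype(int)],-1,(0,0,255),1)
    cv2.imwrite(f'/tmp/{nm}.png',crop)
ims=[cv2.imread(f'/tmp/{n}.png') for n in('thickT','thinT','thickS','thinS')]
for i,(im,(y,x)) in enumerate(zip(ims,[(0,0),(300,0),(0,340),(200,500)])):
    h,w=im.shape[:2];h=min(h,600-y);w=min(w,800-x);out[y:y+h,x:x+w]=im[:h,:w]
cv2.imwrite('pics/c2.png',out)
E
```

```text
board px [ 16  74 172] [ 18 124 220] wood [ 17 152 148] [ 17 150 156] [ 25  13 118] [ 32  21 182] [ 16 139 158]
((261.5, 209.5), (51.0, 67.0), 90.0)
[[0.6379, 0.3939, 0.012], [0.6436, 0.1215, 0.012], [0.4364, 0.1159, 0.012], [0.4309, 0.3845, 0.012]] [0.53719896 0.2539642  0.012     ]
[0.27249596 0.20726069 0.26864125]
thickT ((347.8310546875, 186.2635040283203), (25.341983795166016, 12.903488159179688), 54.462318420410156) (337, 174, 22, 27)
thinT ((347.75677490234375, 237.95947265625), (25.810640335083008, 6.904757499694824), 9.462322235107422) (335, 234, 26, 10)
thickS ((354.5, 225.0), (34.0, 17.0), 90.0) (346, 208, 18, 35)
thinS ((313.7500305175781, 258.7500305175781), (34.64822769165039, 16.970561981201172), 45.0) (301, 242, 25, 35)
```

View pics/c2.png

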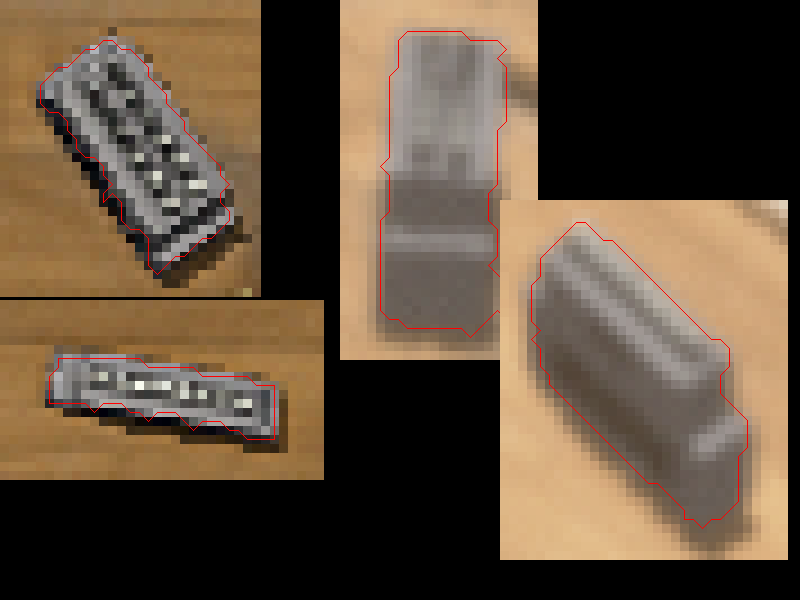

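```bash
cat > meas.py <<'E'
from h import *
def board(n,rr,lab=None):
    s=load(n);im=s['pixels'];x0,x1,y0,y1=rr
    V=cv2.GaussianBlur(im,(3,3),0).astype(np.float32)
    k=8;c=cv2.resize(V[y0:y1,x0:x1],None,fx=k,fy=k,interpolation=cv2.INTER_LINEAR)
    g=c[...,2] # blue
    m=(g>lab).astype(np.uint8)
    m=cv2.morphologyEx(m,cv2.MORPH_OPEN,np.ones((9,9)))
    ct=max(cv2.findContours(m,0,1)[0],key=cv2.contourArea)[:,0].astype(float)
    px=(ct+.5)/k-.5+[x0,y0]
    W=np.array([onz(s,u,v,.012)[:2] for u,v in px])
    h=cv2.convexHull(W.astype(np.float32));rc=cv2.minAreaRect(W.astype(np.float32))
    B=cv2.boxPoints(rc); cen=B.mean(0); print(n,rc)
    # robust line fit per side
    L=[]
    for i in range(4):
        a,b=B[i],B[(i+1)%4];d=(b-a)/np.linalg.norm(b-a);nn=np.array([-d[1],d[0]])
        t=(W-a)@d;o=(W-a)@nn;l=np.linalg.norm(b-a)
        q=(abs(o)<.008)&(t>.03)&(t<l-.03)
        vx,vy,px_,py=cv2.fitLine(W[q].astype(np.float32),cv2.DIST_HUBER,0,.001,.001).ravel()
        L.append((vx,vy,px_,py)); mid=np.array([px_,py])
        print(i,'mid',mid.round(4),'angdeg',round(float(np.degrees(np.arctan2(vy,vx))),2),q.sum(), 'off@center', round(abs(float((cen-mid)@[-vy,vx])),4))
    print('cen',cen)
if __name__=='__main__':
    s=load('top');im=s['pixels'];print(im[178:190:2,262].tolist(),im[210,222:234:2].tolist())
    board('top',(215,310,172,248),95)
    s=load('scene');im=s['pixels'];print(im[205,215:240:4].tolist())
    board('scene',(212,320,160,235),125)
    for nm,n,z,u,v in [('thick','top',.0375,347.8,186.3),('thin','top',.0375,347.8,238),('thick','scene',.0375,354.5,225),('thin','scene',.0375,313.8,258.7)]:
        print(nm,n,onz(load(n),u,v,z).round(4))
E
python3 meas.py
```

```text
[[156, 115, 65], [152, 113, 64], [147, 108, 55], [217, 170, 109], [237, 195, 119], [73, 74, 81]] [[143, 106, 59], [140, 103, 56], [138, 102, 55], [191, 150, 94], [234, 195, 125], [239, 202, 135]]
top ((0.5365119576454163, 0.2544304132461548), (0.21135030686855316, 0.2754945456981659), 0.5459662079811096)
0 mid [0.4331 0.256 ] angdeg -89.76 430 off@center 0.1034
1 mid [0.517  0.1179] angdeg 1.17 298 off@center 0.1361
2 mid [0.6405 0.2667] angdeg -89.34 423 off@center 0.1041
3 mid [0.5314 0.3893] angdeg 0.33 298 off@center 0.1349
cen [0.5365119 0.2544304]
[[216, 176, 130], [223, 185, 137], [222, 182, 134], [214, 173, 127], [194, 163, 125], [242, 224, 176], [243, 226, 178]]
scene ((0.5699512958526611, 0.2684379518032074), (0.44046464562416077, 0.3994719982147217), 41.85515594482422)
0 mid [0.461  0.0601] angdeg -48.07 321 off@center 0.2203
1 mid [0.6452 0.0677] angdeg 41.86 430 off@center 0.1997
2 mid [0.7646 0.3812] angdeg -48.16 157 off@center 0.2202
3 mid [0.476  0.4476] angdeg 33.27 41 off@center 0.2014
cen [0.5699513  0.26843795]
thick top [ 0.6346 -0.0918  0.0375]
thin top [ 0.4276 -0.0943  0.0375]
thick scene [ 0.6349 -0.1031  0.0375]
thin scene [ 0.4318 -0.0996  0.0375]
```

```bash
python3 - <<'E'
from h import *
from meas import board
S,T=load('scene'),load('top')
print('thick sh',onz(T,353.9,196.2,.048).round(4),onz(S,352.6,231.2,.048).round(4))
print('thin sh',onz(T,359.3,239.8,.048).round(4),onz(S,321.6,265.3,.048).round(4))
# other end shoulders in top: thin left (56,380), thick upper-left (75,65)
print('thin other',onz(T,56/9-.5+330,80/9-.5+228,.048).round(4))
print('thick other',onz(T,75/9-.5+333,65/9-.5+170,.048).round(4))
board('scene',(212,320,160,235),155)
# light (top-face) masks in top view
hsv=cv2.cvtColor(T['pixels'],cv2.COLOR_RGB2HSV)
for nm,(x0,x1,y0,y1) in {'thick':(333,362,170,203),'thin':(330,366,228,248)}.items():
    c=cv2.resize(T['pixels'][y0:y1,x0:x1],None,fx=8,fy=8,interpolation=cv2.INTER_LINEAR);h=cv2.cvtColor(c,cv2.COLOR_RGB2HSV)
    m=((h[...,1]<65)&(h[...,2]>85)).astype(np.uint8);m=cv2.morphologyEx(m,3,np.ones((17,17)))
    ct=max(cv2.findContours(m,0,1)[0],key=cv2.contourArea)
    W=np.array([onz(T,(u+.5)/8-.5+x0,(v+.5)/8-.5+y0,.06)[:2] for u,v in ct[:,0]],np.float32)
    print(nm,cv2.minAreaRect(W)); mu=cv2.moments(ct); 
    print(onz(T,mu['m10']/mu['m00']/8-.5+x0,mu['m01']/mu['m00']/8-.5+y0,.06).round(4), 'axis deg',np.degrees(.5*np.arctan2(2*mu['mu11'],mu['mu20']-mu['mu02'])))
    hull=cv2.boxPoints(cv2.minAreaRect(W));e=hull[1]-hull[0],hull[2]-hull[1];print(np.degrees(np.arctan2(*e[0][::-1])),np.degrees(np.arctan2(*e[1][::-1])))
E
```

```text
thick sh [ 0.5935 -0.1159  0.048 ] [ 0.599  -0.1222  0.048 ]
thin sh [ 0.4209 -0.1389  0.048 ] [ 0.4223 -0.1409  0.048 ]
thin other [ 0.4324 -0.046   0.048 ]
thick other [ 0.6711 -0.0628  0.048 ]
scene ((0.5394643545150757, 0.25026047229766846), (0.21181544661521912, 0.27473798394203186), 1.1810557842254639)
0 mid [0.4354 0.2494] angdeg -89.91 307 off@center 0.1041
1 mid [0.5512 0.1142] angdeg 1.0 235 off@center 0.1363
2 mid [0.6458 0.1591] angdeg -85.52 60 off@center 0.0989
3 mid [0.4758 0.3844] angdeg 1.11 59 off@center 0.1353
cen [0.53946435 0.25026047]
thick ((0.6326568722724915, -0.09223572909832001), (0.10173390805721283, 0.048871833831071854), 36.567779541015625)
[ 0.6339 -0.0927  0.06  ] axis deg 54.91730033267001
-53.432236 36.56779
thin ((0.42784565687179565, -0.0927136242389679), (0.1013471707701683, 0.026013821363449097), 83.29723358154297)
[ 0.4282 -0.0925  0.06  ] axis deg 9.02251980077396
-6.702786 83.29721
```

Top and scene agree to about 3 mm. I'm using the averages: wide tab (.459,.331), narrow tab (.461,.171) and board yaw 0.9°. First move: close the fingers, turn, and hover over the wide tab.

Emit:
send_rows(commands="0 0 0 0 -0.88;0 0 0 0 -0.88;0 0 0 0 -0.88;0 0 0 0 -0.88;0 -0.977 -0.881 0 0;0 -0.977 -0.881 0 0;0 -0.977 -0.881 0 0;0 -0.977 -0.881 0 0;0 -0.977 -0.881 0 0;0 -0.977 -0.881 0 0;0 -0.977 -0.881 0 0;0 -0.977 -0.881 0 0;0 -0.977 -0.881 0 0;0 -0.977 -0.881 0 0;0 -0.977 -0.881 0 0;0 -0.977 -0.881 0 0;0 -0.977 -0.881 0 0;0 -0.977 -0.881 0 0;0 -0.977 -0.881 0 0;0 -0.977 -0.881 0 0")

```text
t: 1.77
tcp_pos: [0.46, 0.3305, 0.2389]
tool_rot: [-0.008, 1.0, -0.0, -0.0]
force: [0.5, 0.3, 0.7]
finger_gap: 0.001
gripper_force: 0.0
```

Emit:
send_rows(commands="0 0 0 1 0;0 0 0 1 0;0 0 0 1 0;0 0 0 1 0;0 0 0 1 0;0 0 0 1 0;0 0 0 0 0;0 0 0 0 0")

```text
t: 2.43
tcp_pos: [0.4586, 0.3312, 0.1183]
tool_rot: [-0.008, 1.0, -0.001, -0.002]
force: [0.2, -0.2, 0.5]
finger_gap: -0.001
gripper_force: 0.0
```

```bash
cat >> h.py <<'E'
def go(p,yaw=None):
    """shares*20mm rows needed from here to p in tool axes; yaw = wanted world yaw of tool y (deg)"""
    s=readout.sense();M=R.from_quat(s['tool_rot']).as_matrix();y=np.degrees(np.arctan2(M[1,1],M[0,1]))
    print('t',round(s['t'],2),'tcp',s['tcp_pos'].round(4),'yawy',round(y,2),'F',s['force'].round(1),'gap',round(s['finger_gap']*85.4,1),'q6',round(s['q'][5],2),'tilt',M[:,2].round(3))
    if p is not None: print('shift/20mm in tool axes',(M.T@(np.array(p)-s['tcp_pos'])/.02).round(2))
    if yaw is not None: print('spin rows',round((y-yaw)/4,2))
E
python3 -c "
from h import *
go([.4587,.3308,.075],90.9)
b=snap('scene')['pixels'][:,:,::-1];a=snap('top')['pixels'][:,:,::-1]
o=np.hstack([cv2.resize(a[180:240,215:305],None,fx=4.4,fy=4.4,interpolation=2),cv2.resize(b[160:230,212:302],None,fx=4.4,fy=4.4,interpolation=2)[:264]])
cv2.imwrite('pics/c3.png',o)"
```

```text
t 2.43 tcp [0.4586 0.3312 0.1183] yawy 90.91 F [ 0.2 -0.2  0.5] gap -0.0 q6 -1.16 tilt [-0.003 -0.001 -1.   ]
shift/20mm in tool axes [-0.01 -0.02  2.16]
spin rows 0.0
```

View pics/c3.png

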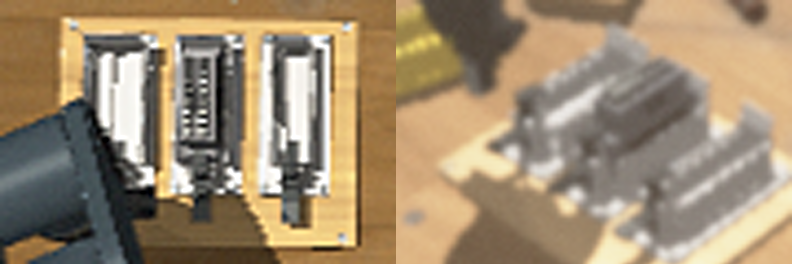

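The top crop shows the arm over the wide tab and both empty docks clear. Pressing it now.

Emit:
send_rows(commands="0 0 0 0.9 0;0 0 0 0.9 0;0 0 0 0.9 0;0 0 0 0.28 0;0 0 0 0.28 0;0 0 0 0.28 0;0 0 0 0.28 0;0 0 0 0 0;0 0 0 0 0")

```text
t: 3.28
tcp_pos: [0.4583, 0.3314, 0.0432]
tool_rot: [-0.008, 1.0, -0.0, -0.001]
force: [-4.2, -0.9, 4.2]
finger_gap: -0.001
gripper_force: 0.0
```

```bash
python3 -c "
from h import *
go([.4613,.1708,.075])"
```

```text
t 3.28 tcp [0.4583 0.3314 0.0432] yawy 90.94 F [-4.2 -0.9  4.2] gap -0.0 q6 -1.16 tilt [-0.002 -0.001 -1.   ]
shift/20mm in tool axes [-0.02 -8.03 -1.58]
```

Emit:
send_rows(commands="0 0 0 0.12 0;0 0 0 0.1 0;0 0 0 0 0;0 0 0 0 0")

```text
t: 3.62
tcp_pos: [0.4569, 0.3314, 0.0413]
tool_rot: [-0.008, 1.0, -0.0, -0.002]
force: [-10.8, -1.9, 21.5]
finger_gap: 0.002
gripper_force: 0.0
```

Emit:
send_rows(commands="0 0 0 -1 0;0 0 0 -1 0;0 0 0 -1 0;0 0 0 -1 0;0 0 -0.8 0 0;0 0 -0.8 0 0;0 0 -0.8 0 0;0 0 -0.8 0 0;0 0 -0.8 0 0;0 0 -0.8 0 0;0 0 -0.8 0 0;0 0 -0.8 0 0;0 0 -0.8 0 0;0 0 -0.8 0 0;0 0 0 0 0")

```text
t: 4.87
tcp_pos: [0.4639, 0.1696, 0.1191]
tool_rot: [-0.007, 1.0, -0.0, 0.002]
force: [-0.0, -0.4, -0.8]
finger_gap: 0.003
gripper_force: 0.0
```

```bash
python3 -c "
from h import *
go([.4613,.1708,.075])
b=snap('scene')['pixels'][:,:,::-1];a=snap('top')['pixels'][:,:,::-1]
o=np.hstack([cv2.resize(a[180:240,215:305],None,fx=4.4,fy=4.4,interpolation=2),cv2.resize(b[160:230,212:302],None,fx=4.4,fy=4.4,interpolation=2)[:264]])
cv2.imwrite('pics/c4.png',o)"
```

```text
t 4.87 tcp [0.4639 0.1696 0.1191] yawy 90.77 F [-0.  -0.4 -0.8] gap 0.3 q6 -1.46 tilt [ 0.004 -0.    -1.   ]
shift/20mm in tool axes [0.14 0.06 2.2 ]
```

View pics/c4.png

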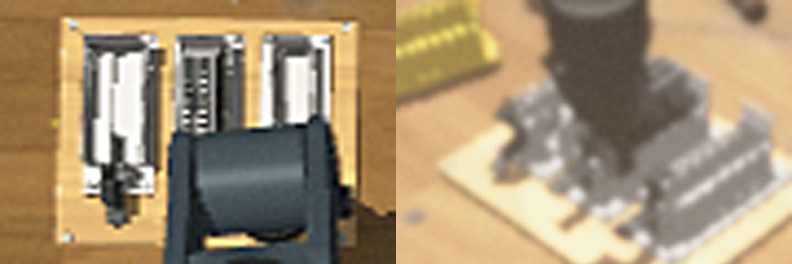

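The wide catch is now open: its toe shows in the channel at crop (118,150) and the tab is tilted. Next, the narrow catch.

Emit:
send_rows(commands="0 0.1 0.05 0.9 0;0 0 0 0.9 0;0 0 0 0.9 0;0 0 0 0.28 0;0 0 0 0.28 0;0 0 0 0.28 0;0 0 0 0.3 0;0 0 0 0.1 0;0 0 0 0 0;0 0 0 0 0")

```text
t: 5.8
tcp_pos: [0.4579, 0.1726, 0.0396]
tool_rot: [-0.008, 1.0, -0.0, -0.002]
force: [-5.1, 1.4, 0.1]
finger_gap: 0.001
gripper_force: 1.2
```

Emit:
send_rows(commands="0 0 0 -1 0;0 0 0 -1 0;85 0 0 -1 0;85 0 0 -1 0;85 0 0 0 0")

```text
t: 6.22
tcp_pos: [0.4644, 0.1733, 0.1235]
tool_rot: [-0.008, 1.0, 0.001, 0.006]
force: [1.0, 0.4, 0.6]
finger_gap: 0.418
gripper_force: 0.0
```

```bash
python3 -c "
from h import *
go([.429,-.095,.15],-7.4)
s=readout.sense();y=90.9
# shifts if made after spinning
yw=np.radians(-7.4);d=np.array([.429,-.095])-s['tcp_pos'][:2]
print('after spin: dx',d@[-np.sin(yw),np.cos(yw)]/.02*1,'neg' ,'dy',d@[np.cos(yw),np.sin(yw)]/.02)"
```

```text
t 6.22 tcp [0.4644 0.1733 0.1235] yawy 90.92 F [1.  0.4 0.6] gap 35.7 q6 -1.46 tilt [ 0.012  0.002 -1.   ]
shift/20mm in tool axes [  1.97 -13.38  -1.36]
spin rows 24.58
after spin: dx -13.52950461525684 neg dy -0.02859685021846109
```

Emit:
send_rows(commands="85 0 0 -0.5 0;85 0.15 -1 -0.1 0;85 0.15 -1 -0.1 0;85 0.15 -1 -0.1 0;85 0.15 -1 -0.1 0;85 0.15 -1 -0.1 0;85 0.15 -1 -0.1 0;85 0.15 -1 -0.1 0;85 0.15 -1 0 0;85 0.15 -1 0 0;85 0.15 -1 0 0;85 0.15 -1 0 0;85 0.15 -1 0 0;85 0.15 -1 0 0;85 0 -0.4 0 0;85 0 0 0 1;85 0 0 0 1;85 0 0 0 1;85 0 0 0 1;85 0 0 0 1")

```text
t: 7.88
tcp_pos: [0.4262, -0.0961, 0.1437]
tool_rot: [0.168, 0.986, -0.0, 0.001]
force: [-0.6, 0.1, -0.5]
finger_gap: 0.992
gripper_force: 0.0
```

Emit:
send_rows(commands="85 0 0 0 1;85 0 0 0 1;85 0 0 0 1;85 0 0 0 1;85 0 0 0 1;85 0 0 0 1;85 0 0 0 1;85 0 0 0 1;85 0 0 0 1;85 0 0 0 1;85 0 0 0 1;85 0 0 0 1;85 0 0 0 1;85 0 0 0 1;85 0 0 0 1;85 0 0 0 1;85 0 0 0 1;85 0 0 0 1;85 0 0 0 1;85 0 0 0 0.6")

```text
t: 9.55
tcp_pos: [0.4262, -0.0959, 0.1437]
tool_rot: [0.753, 0.658, 0.0, 0.001]
force: [-0.3, -0.6, -0.2]
finger_gap: 0.992
gripper_force: 0.0
```

```bash
python3 -c "
from h import *
go([.429,-.095,.048],-7.4)
b=snap('scene')['pixels'][:,:,::-1];a=snap('top')['pixels'][:,:,::-1]
o=np.zeros((528,792,3),np.uint8)
f=lambda im,x,y:cv2.resize(im[y:y+60,x:x+90],None,fx=4.4,fy=4.4,interpolation=2)
o[:264,:396]=f(a,215,180);o[:264,396:]=f(b,212,162);o[264:,:396]=f(a,300,200);o[264:,396:]=f(b,270,225)
cv2.imwrite('pics/c5.png',o)"
```

```text
t 9.55 tcp [ 0.4262 -0.0959  0.1437] yawy -7.65 F [-0.3 -0.6 -0.2] gap 84.7 q6 -0.35 tilt [ 0.002 -0.001 -1.   ]
shift/20mm in tool axes [0.07 0.12 4.78]
spin rows -0.06
```

View pics/c5.png

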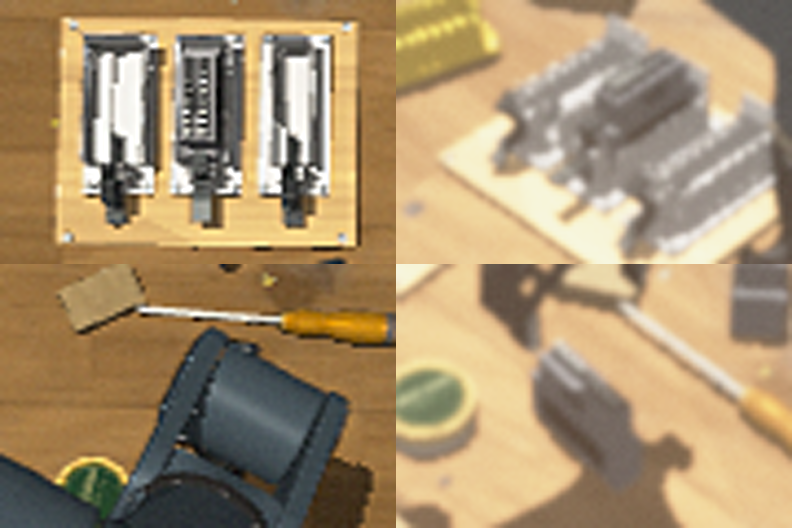

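Both catches are open: the narrow tab at crop (293,205) is now foreshortened like the wide one. The gripper straddles the thin cassette in the scene view. Going down to grasp it.

Emit:
send_rows(commands="85 0.07 0.12 0.96 -0.06;85 0 0 0.96 0;85 0 0 0.96 0;85 0 0 0.96 0;85 0 0 0.94 0;85 0 0 0 0;0 0 0 0 0;0 0 0 0 0;0 0 0 0 0;0 0 0 0 0;0 0 0 0 0;0 0 0 0 0;0 0 0 0 0;0 0 0 0 0", grip_force=80)

```text
t: 10.82
tcp_pos: [0.4284, -0.0952, 0.0489]
tool_rot: [0.75, 0.661, 0.0, 0.001]
force: [0.6, 0.7, 6.7]
finger_gap: 0.267
gripper_force: 79.9
```

Emit:
send_rows(commands="0 0 0 -1 0;0 0 0 -1 0;0 0 0 -1 0;0 0 0 -1 0;0 0 0 -1 0;0 0 0 0 -1;0 0 0 0 -1;0 0 0 0 -1;0 0 0 0 -1;0 0 0 0 -1;0 0 0 0 -1;0 0 0 0 -1;0 0 0 0 -1;0 0 0 0 -1;0 0 0 0 -1;0 0 0 0 -1;0 0 0 0 -1;0 0 0 0 -1")

```text
t: 12.32
tcp_pos: [0.4273, -0.0946, 0.148]
tool_rot: [0.383, 0.924, 0.0, -0.0]
force: [-1.1, -0.0, -0.8]
finger_gap: 0.269
gripper_force: 79.0
```

Emit:
send_rows(commands="0 0 0 0 -1;0 0 0 0 -1;0 0 0 0 -1;0 0 0 0 -1;0 0 0 0 -1;0 0 0 0 -1;0 0 0 0 -1;0 0 0 0 -1;0 0 0 0 -1;0 0 0 0 -1;0 0 0 0 -1;0 0 0 0 -0.7;0 0 0 0 0")

```text
t: 13.4
tcp_pos: [0.4273, -0.0946, 0.148]
tool_rot: [-0.014, 1.0, 0.0, -0.0]
force: [0.1, 0.6, -0.5]
finger_gap: 0.267
gripper_force: 79.0
```

```bash
python3 -c "
from h import *
go([.5593,.1723,.16],90.9)
snap('scene')
snap('top')"
```

```text
t 13.4 tcp [ 0.4273 -0.0946  0.148 ] yawy 91.6 F [ 0.1  0.6 -0.5] gap 22.8 q6 -2.07 tilt [-0.001  0.    -1.   ]
shift/20mm in tool axes [-6.97 13.16 -0.6 ]
spin rows 0.17
```

Emit:
send_rows(commands="0 -0.498 0.94 -0.04 0.17;0 -0.498 0.94 -0.04 0;0 -0.498 0.94 -0.04 0;0 -0.498 0.94 -0.04 0;0 -0.498 0.94 -0.04 0;0 -0.498 0.94 0 0;0 -0.498 0.94 0 0;0 -0.498 0.94 0 0;0 -0.498 0.94 0 0;0 -0.498 0.94 0 0;0 -0.498 0.94 0 0;0 -0.498 0.94 0 0;0 -0.498 0.94 0 0;0 -0.498 0.94 0 0;0 0 0 0 0;0 0 0 0 0")

```text
t: 14.83
tcp_pos: [0.5628, 0.1713, 0.1517]
tool_rot: [-0.008, 1.0, -0.0, -0.0]
force: [0.3, 0.1, -1.6]
finger_gap: 0.266
gripper_force: 79.0
```

```bash
python3 -c "
from h import *
go([.5593,.1723,.16],90.9)
b=snap('scene')['pixels'][:,:,::-1];a=snap('top')['pixels'][:,:,::-1]
o=np.hstack([cv2.resize(a[170:250,225:305],None,fx=4,fy=4,interpolation=2),cv2.resize(b[140:240,230:310],None,fx=6,fy=6,interpolation=2)[100:420]])
print(o.shape)
o=np.zeros((600,800,3),np.uint8);o[:320,:320]=cv2.resize(a[170:250,225:305],None,fx=4,fy=4,interpolation=2);o[:600,325:800]=cv2.resize(b[150:235,230:310],None,fx=7,fy=7,interpolation=2)[:600,:475]
cv2.imwrite('pics/c6.png',o)"
```

```text
t 14.83 tcp [0.5628 0.1713 0.1517] yawy 90.94 F [ 0.3  0.1 -1.6] gap 22.7 q6 -1.48 tilt [-0.001 -0.    -1.   ]
shift/20mm in tool axes [ 0.17  0.05 -0.41]
spin rows 0.01
(320, 800, 3)Traceback (most recent call last):
  File "<string>", line 7, in <module>
    o=np.zeros((600,800,3),np.uint8);o[:320,:320]=cv2.resize(a[170:250,225:305],None,fx=4,fy=4,interpolation=2);o[:600,325:800]=cv2.resize(b[150:235,230:310],None,fx=7,fy=7,interpolation=2)[:600,:475]
                                                                                                                ~^^^^^^^^^^^^^^
ValueError: could not broadcast input array from shape (595,475,3) into shape (600,475,3)
```

```bash
python3 -c "
from h import *
b=load('scene')['pixels'][:,:,::-1];a=load('top')['pixels'][:,:,::-1]
o=np.zeros((595,800,3),np.uint8);o[:320,:320]=cv2.resize(a[170:250,225:305],None,fx=4,fy=4,interpolation=2);o[:,325:]=cv2.resize(b[145:230,240:308],None,fx=7,fy=7,interpolation=2)[:595,:475]
cv2.imwrite('pics/c6.png',o)"
```

```text
(no output)
```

View pics/c6.png

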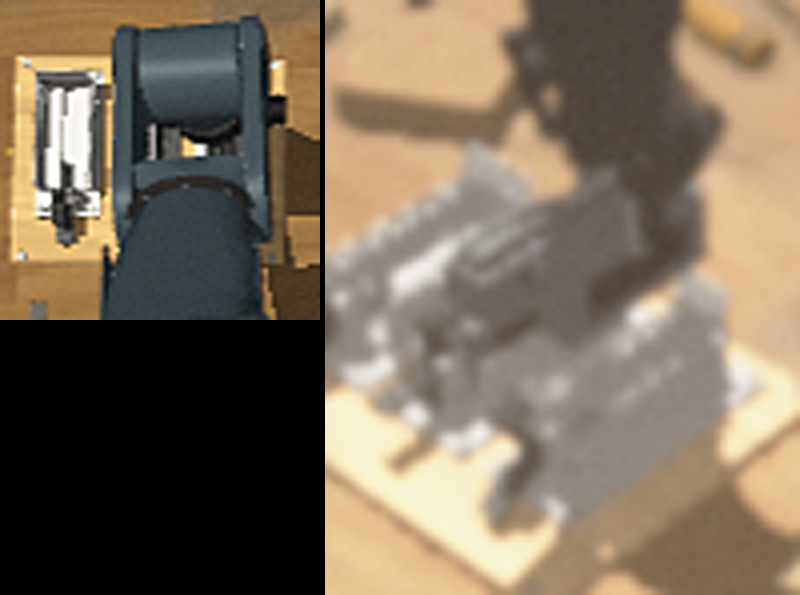

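```bash
python3 -c "
from h import *
s=load('scene');X,Y=.5628,.1713
f=lambda p:(((proj(s,p)-[240,145]+.5)*7)+[325,0]).round(0)
for n,dx,dy,z in [('base near',-.05,-.012,.1035),('base far',.05,-.012,.1035),('sh far',.05,-.012,.1515),('base far +y',.05,.012,.1035)]: print(n,f([X+dx,Y+dy,z]))
ex=np.array([1,.0157]);ey=np.array([-.0157,1])
for sx,sy in((.5593,.1723),):
  for n,dx,dy,z in [('guide far top',.054,-.014,.078),('guide far +y',.054,.014,.078),('guide near',-.054,-.014,.078),('tab',-.098,0,.051),('board corner',-.125,-.0575,.012),('board far corner',.085,-.0575,.012)]: print(n,f(np.r_[np.array([sx,sy])+dx*ex+dy*ey,z]))
"
```

```text
base near [570. 349.]
base far [711. 256.]
sh far [707. 182.]
base far +y [679. 236.]
guide far top [715. 293.]
guide far +y [676. 271.]
guide near [566. 396.]
tab [488. 468.]
board corner [534. 606.]
board far corner [818. 393.]
```

Emit:
send_rows(commands="0 0.14 0.04 0.5 0;0 0 0 0.5 0;0 0 0 0.4 0;0 0 0 0.25 0;0 0 0 0.2 0;0 0 0 0 0")

```text
t: 15.43
tcp_pos: [0.5596, 0.1709, 0.114]
tool_rot: [-0.007, 1.0, -0.0, -0.001]
force: [-0.3, 0.1, -1.1]
finger_gap: 0.269
gripper_force: 79.0
```

```bash
python3 -c "
from h import *
go([.5600,.172,.0745],90.9)"
```

```text
t 15.43 tcp [0.5596 0.1709 0.114 ] yawy 90.84 F [-0.3  0.1 -1.1] gap 22.9 q6 -1.48 tilt [-0.002 -0.    -1.   ]
shift/20mm in tool axes [-0.02  0.06  1.97]
spin rows -0.01
```

Emit:
send_rows(commands="0 0 0.04 0.3 0;0 0 0 0.25 0;0 0 0 0.2 0;0 0 0 0 0")

```text
t: 15.77
tcp_pos: [0.5605, 0.1721, 0.0994]
tool_rot: [-0.008, 1.0, 0.0, 0.0]
force: [1.7, -0.3, -3.0]
finger_gap: 0.271
gripper_force: 79.0
```

```bash
python3 -c "
from h import *
go([.5600,.172,.0745],90.9)"
```

```text
t 15.77 tcp [0.5605 0.1721 0.0994] yawy 90.87 F [ 1.7 -0.3 -3. ] gap 23.1 q6 -1.48 tilt [ 0.001  0.    -1.   ]
shift/20mm in tool axes [ 0.03 -0.01  1.25]
spin rows -0.01
```

Emit:
send_rows(commands="0 0 0 0.25 0;0 0 0 0.25 0;0 0 0 0.25 0;0 0 0 0.2 0;0 0 0 0 0")

```text
t: 16.18
tcp_pos: [0.5604, 0.1721, 0.0803]
tool_rot: [-0.008, 1.0, 0.0, 0.0]
force: [1.8, 0.1, -1.7]
finger_gap: 0.269
gripper_force: 79.1
```

```bash
python3 -c "
from h import *
go([.5600,.172,.0745],90.9)"
```

```text
t 16.18 tcp [0.5604 0.1721 0.0803] yawy 90.87 F [ 1.8  0.1 -1.7] gap 23.0 q6 -1.48 tilt [ 0.  0. -1.]
shift/20mm in tool axes [ 0.02 -0.    0.29]
spin rows -0.01
```

Emit:
send_rows(commands="0 0 0 0.15 0;0 0 0 0.15 0;0 0 0 0.1 0;0 0 0 0 0;0 0 0 0 0")

```text
t: 16.6
tcp_pos: [0.5605, 0.1722, 0.0749]
tool_rot: [-0.008, 1.0, -0.0, 0.001]
force: [-1.2, 0.5, 9.7]
finger_gap: 0.268
gripper_force: 80.5
```

```bash
python3 -c "
from h import *
go([.5600,.172,.0745],90.9)"
```

```text
t 16.6 tcp [0.5605 0.1722 0.0749] yawy 90.89 F [-1.2  0.5  9.7] gap 22.9 q6 -1.48 tilt [ 0.001 -0.    -1.   ]
shift/20mm in tool axes [ 0.02 -0.01  0.02]
spin rows -0.0
```

Bottomed out at the expected height. One more small push, then release and lift.

Emit:
send_rows(commands="0 0 0 0.08 0;0 0 0 0 0;45 0 0 0 0;45 0 0 0 0;45 0 0 0 0;45 0 0 0 0;45 0 0 -0.5 0;45 0 0 -1 0;45 0 0 -1 0;45 0 0 -1 0;45 0 0 -1 0;45 0 0 -0.5 0")

```text
t: 17.6
tcp_pos: [0.5613, 0.1723, 0.1742]
tool_rot: [-0.008, 1.0, 0.0, 0.002]
force: [0.1, 0.4, 0.4]
finger_gap: 0.523
gripper_force: 0.0
```

```bash
python3 -c "
from h import *
go([.636,-.096,.16],-54)"
```

```text
t 17.6 tcp [0.5613 0.1723 0.1742] yawy 90.88 F [0.1 0.4 0.4] gap 44.7 q6 -1.48 tilt [ 0.004  0.    -1.   ]
shift/20mm in tool axes [ -3.53 -13.47   0.72]
spin rows 36.22
```

Emit:
send_rows(commands="85 -0.252 -0.962 0 0;85 -0.252 -0.962 0 0;85 -0.252 -0.962 0 0;85 -0.252 -0.962 0 0;85 -0.252 -0.962 0 0;85 -0.252 -0.962 0 0;85 -0.252 -0.962 0 0;85 -0.252 -0.962 0 0;85 -0.252 -0.962 0 0;85 -0.252 -0.962 0 0;85 -0.252 -0.962 0 0;85 -0.252 -0.962 0 0;85 -0.252 -0.962 0 0;85 -0.252 -0.962 0 0;85 0 0 0 1;85 0 0 0 1;85 0 0 0 1;85 0 0 0 1;85 0 0 0 1;85 0 0 0 1")

```text
t: 19.27
tcp_pos: [0.6344, -0.0961, 0.1711]
tool_rot: [0.202, 0.979, 0.0, -0.001]
force: [0.7, -0.1, 0.2]
finger_gap: 0.999
gripper_force: 0.0
```

Emit:
send_rows(commands="85 0 0 0 1;85 0 0 0 1;85 0 0 0 1;85 0 0 0 1;85 0 0 0 1;85 0 0 0 1;85 0 0 0 1;85 0 0 0 1;85 0 0 0 1;85 0 0 0 1;85 0 0 0 1;85 0 0 0 1;85 0 0 0 1;85 0 0 0 1;85 0 0 0 1;85 0 0 0 1;85 0 0 0 1;85 0 0 0 1;85 0 0 0 1;85 0 0 0 1")

```text
t: 20.93
tcp_pos: [0.6344, -0.096, 0.1711]
tool_rot: [0.784, 0.62, -0.0, -0.001]
force: [-0.0, -0.2, -0.2]
finger_gap: 0.991
gripper_force: 0.0
```

Emit:
send_rows(commands="85 0 0 0 1;85 0 0 0 1;85 0 0 0 1;85 0 0 0 1;85 0 0 0 1;85 0 0 0 1;85 0 0 0 1;85 0 0 0 1;85 0 0 0 1;85 0 0 0 1;85 0 0 0 0.2;85 0 0 0 0")

```text
t: 21.93
tcp_pos: [0.6345, -0.0961, 0.1712]
tool_rot: [0.951, 0.31, -0.0, -0.0]
force: [0.1, -0.6, 0.0]
finger_gap: 0.994
gripper_force: 0.0
```

```bash
python3 -c "
from h import *
go([.636,-.096,.0485],-54)
b=snap('scene')['pixels'][:,:,::-1];a=snap('top')['pixels'][:,:,::-1]
o=np.zeros((528,792,3),np.uint8)
f=lambda im,x,y:cv2.resize(im[y:y+60,x:x+90],None,fx=4.4,fy=4.4,interpolation=2)
o[:264,:396]=f(a,215,180);o[:264,396:]=f(b,222,162);o[264:,:396]=f(a,300,160);o[264:,396:]=f(b,310,190)
cv2.imwrite('pics/c7.png',o)"
```

```text
t 21.93 tcp [ 0.6345 -0.0961  0.1712] yawy -53.87 F [ 0.1 -0.6  0. ] gap 84.9 q6 0.62 tilt [-0.001  0.    -1.   ]
shift/20mm in tool axes [0.07 0.05 6.14]
spin rows 0.03
```

View pics/c7.png

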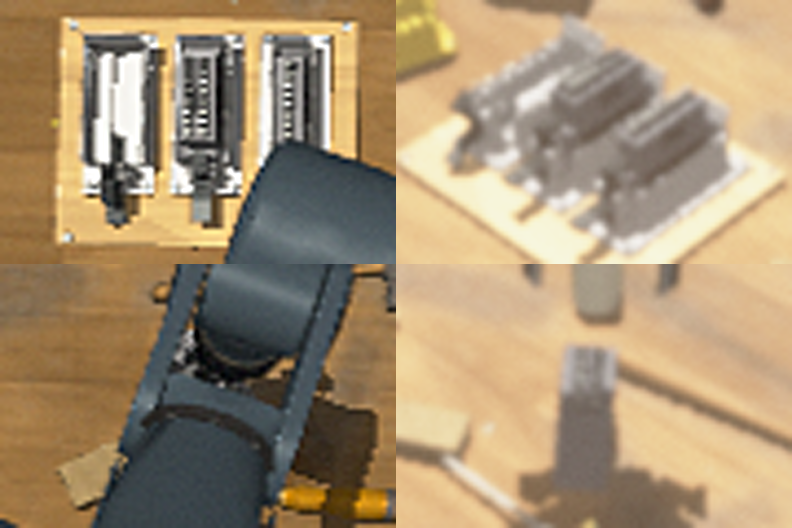

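The thin cassette stands level with the medium one in the narrow dock with its tab out at crop (593,250). The gripper straddles the thick cassette. Grasping it now.

Emit:
send_rows(commands="85 0.07 0.05 0.9 0.03;85 0 0 0.9 0;85 0 0 0.9 0;85 0 0 0.9 0;85 0 0 0.9 0;85 0 0 0.9 0;85 0 0 0.86 0;85 0 0 0 0;0 0 0 0 0;0 0 0 0 0;0 0 0 0 0;0 0 0 0 0;0 0 0 0 0;0 0 0 0 0;0 0 0 0 0", grip_force=90)

```text
t: 23.28
tcp_pos: [0.6368, -0.0957, 0.048]
tool_rot: [0.951, 0.309, 0.001, 0.0]
force: [-1.5, 1.9, 5.6]
finger_gap: 0.478
gripper_force: 89.7
```

```bash
python3 -c "
from h import *
go([.636,-.096,.0485],-54)"
```

```text
t 23.28 tcp [ 0.6368 -0.0957  0.048 ] yawy -54.05 F [-1.5  1.9  5.6] gap 40.8 q6 0.62 tilt [ 0.001  0.    -1.   ]
shift/20mm in tool axes [-0.04 -0.01 -0.03]
spin rows -0.01
```

Emit:
send_rows(commands="0 0 0 -1 0;0 0 0 -1 0;0 0 0 -1 0;0 0 0 -1 0;0 0 0 -1 0;0 0 0 -1 -1;0 0 0 -1 -1;0 0 0 -1 -1;0 0 0 -0.6 -1;0 0 0 0 -1;0 0 0 0 -1;0 0 0 0 -1;0 0 0 0 -1;0 0 0 0 -1;0 0 0 0 -1;0 0 0 0 -1;0 0 0 0 -1;0 0 0 0 -1;0 0 0 0 -1;0 0 0 0 -1")

```text
t: 24.95
tcp_pos: [0.6361, -0.0962, 0.218]
tool_rot: [0.668, 0.744, -0.0, -0.0]
force: [-0.1, -0.8, -2.6]
finger_gap: 0.48
gripper_force: 90.8
```

Emit:
send_rows(commands="0 0 0 0 -1;0 0 0 0 -1;0 0 0 0 -1;0 0 0 0 -1;0 0 0 0 -1;0 0 0 0 -1;0 0 0 0 -1;0 0 0 0 -1;0 0 0 0 -1;0 0 0 0 -1;0 0 0 0 -1;0 0 0 0 -1;0 0 0 0 -1;0 0 0 0 -1;0 0 0 0 -1;0 0 0 0 -1;0 0 0 0 -1;0 0 0 0 -1;0 0 0 0 -1;0 0 0 0 -1")

```text
t: 26.62
tcp_pos: [0.6362, -0.0962, 0.218]
tool_rot: [0.033, 0.999, -0.0, -0.0]
force: [-0.5, 0.1, -2.0]
finger_gap: 0.478
gripper_force: 90.8
```

Emit:
send_rows(commands="0 0 0 0 -1;0 0 0 0 -0.2;0 0 0 0 0")

```text
t: 26.87
tcp_pos: [0.6362, -0.0962, 0.2181]
tool_rot: [-0.006, 1.0, -0.0, -0.0]
force: [-0.1, 0.6, -3.5]
finger_gap: 0.48
gripper_force: 90.8
```

```bash
python3 -c "
from h import *
go([.5578,.332,.19],90.9)"
```

```text
t 26.87 tcp [ 0.6362 -0.0962  0.2181] yawy 90.7 F [-0.1  0.6 -3.5] gap 41.0 q6 -1.91 tilt [-0. -0. -1.]
shift/20mm in tool axes [ 3.66 21.45  1.4 ]
spin rows -0.05
```

Emit:
send_rows(commands="0 0.17 1 0 -0.05;0 0.17 1 0 0;0 0.17 1 0 0;0 0.17 1 0 0;0 0.17 1 0 0;0 0.17 1 0 0;0 0.17 1 0 0;0 0.17 1 0 0;0 0.17 1 0 0;0 0.17 1 0 0;0 0.17 1 0 0;0 0.17 1 0 0;0 0.17 1 0 0;0 0.17 1 0 0;0 0.17 1 0 0;0 0.17 1 0 0;0 0.17 1 0 0;0 0.17 1 0 0;0 0.17 1 0 0;0 0.17 1 0 0")

```text
t: 28.53
tcp_pos: [0.5616, 0.3035, 0.2183]
tool_rot: [-0.008, 1.0, -0.0, 0.0]
force: [0.2, -1.6, -2.4]
finger_gap: 0.483
gripper_force: 90.8
```

Emit:
send_rows(commands="0 0.26 1 0 0;0 0 0.45 0 0;0 0 0 1 0;0 0 0 1 0;0 0 0 1 0;0 0 0 0 0;0 0 0 0 0")

```text
t: 29.12
tcp_pos: [0.5557, 0.3308, 0.1572]
tool_rot: [-0.008, 1.0, -0.001, -0.001]
force: [0.9, 0.8, -2.1]
finger_gap: 0.484
gripper_force: 90.7
```

```bash
python3 -c "
from h import *
go([.5578,.332,.072],90.9)
b=snap('scene')['pixels'][:,:,::-1];a=snap('top')['pixels'][:,:,::-1]
f=lambda p,n:proj(load(n),p)
o=np.zeros((560,800,3),np.uint8);o[:,:400]=cv2.resize(a[160:230,215:265],None,fx=8,fy=8,interpolation=2);o[:,400:]=cv2.resize(b[140:210,220:270],None,fx=8,fy=8,interpolation=2)
cv2.imwrite('pics/c8.png',o)"
```

```text
t 29.12 tcp [0.5557 0.3308 0.1572] yawy 90.9 F [ 0.9  0.8 -2.1] gap 41.4 q6 -1.22 tilt [-0.003 -0.001 -1.   ]
shift/20mm in tool axes [-0.12  0.06  4.26]
spin rows 0.0
```

View pics/c8.png

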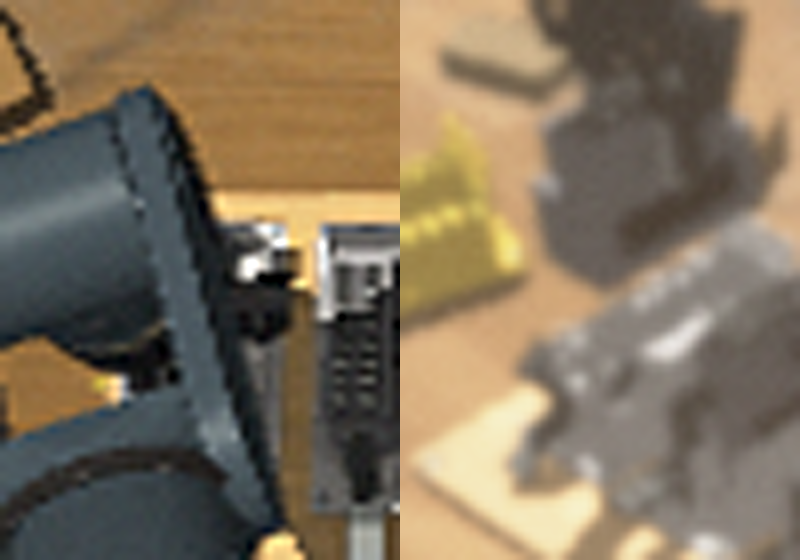

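```bash
python3 -c "
from h import *
s=load('scene');X,Y=.5557,.3308;ex=np.array([1,.0157]);ey=np.array([-.0157,1])
for dx,dy,z in[(-.05,-.021,.109),(-.05,.021,.109),(.05,-.021,.109),(-.05,.021,.157)]:print(dx,dy,((proj(s,np.r_[np.array([X,Y])+dx*ex+dy*ey,z])-[220,140]+.5)*8+[400,0]).round())
p=onz(s,205/8-.5+220,285/8-.5+140,.109);print('observed corner',p,'expected',X-.05+.0003,Y-.0218)"
```

```text
-0.05 -0.021 [604. 295.]
-0.05 0.021 [545. 258.]
0.05 -0.021 [765. 197.]
-0.05 0.021 [530. 174.]
observed corner [0.51095311 0.31444561 0.109     ] expected 0.5059999999999999 0.309
```

Emit:
send_rows(commands="0 -0.05 0.05 0.5 0;0 0 0 0.5 0;0 0 0 0.5 0;0 0 0 0.4 0;0 0 0 0.3 0;0 0 0 0 0;0 0 0 0 0")

```text
t: 29.8
tcp_pos: [0.5571, 0.3325, 0.1137]
tool_rot: [-0.008, 1.0, -0.0, -0.001]
force: [0.1, 0.8, -3.6]
finger_gap: 0.481
gripper_force: 90.9
```

```bash
python3 -c "
from h import *
go([.557,.332,.0735],90.9)"
```

```text
t 29.8 tcp [0.5571 0.3325 0.1137] yawy 90.95 F [ 0.1  0.8 -3.6] gap 41.1 q6 -1.22 tilt [-0.001 -0.    -1.   ]
shift/20mm in tool axes [ 0.   -0.02  2.01]
spin rows 0.01
```

Emit:
send_rows(commands="0 0 0 0.3 0;0 0 0 0.25 0;0 0 0 0.2 0;0 0 0 0 0")

```text
t: 30.13
tcp_pos: [0.5594, 0.333, 0.0994]
tool_rot: [-0.008, 1.0, 0.001, 0.002]
force: [4.9, 0.8, -3.0]
finger_gap: 0.484
gripper_force: 91.2
```

```bash
python3 -c "
from h import *
go([.557,.332,.0735],90.9)"
```

```text
t 30.13 tcp [0.5594 0.333  0.0994] yawy 90.95 F [ 4.9  0.8 -3. ] gap 41.3 q6 -1.22 tilt [ 0.005  0.001 -1.   ]
shift/20mm in tool axes [ 0.12 -0.05  1.29]
spin rows 0.01
```

Emit:
send_rows(commands="0 -0.1 0 0 0;0 0 0 0.25 0;0 0 0 0.25 0;0 0 0 0.25 0;0 0 0 0.2 0;0 0 0 0 0")

```text
t: 30.63
tcp_pos: [0.5598, 0.3345, 0.0804]
tool_rot: [-0.008, 1.0, 0.002, 0.001]
force: [2.3, 5.9, -0.3]
finger_gap: 0.484
gripper_force: 90.8
```

```bash
python3 -c "
from h import *
go([.557,.332,.0735],90.9)"
```

```text
t 30.63 tcp [0.5598 0.3345 0.0804] yawy 90.97 F [ 2.3  5.9 -0.3] gap 41.4 q6 -1.22 tilt [ 0.002  0.003 -1.   ]
shift/20mm in tool axes [ 0.14 -0.12  0.34]
spin rows 0.02
```

Emit:
send_rows(commands="0 -0.05 0.1 0 0;0 0 0 0.15 0;0 0 0 0.15 0;0 0 0 0.1 0;0 0 0 0 0;0 0 0 0 0")

```text
t: 31.13
tcp_pos: [0.5599, 0.3347, 0.0739]
tool_rot: [-0.008, 1.0, 0.0, -0.0]
force: [-2.4, 0.7, 10.4]
finger_gap: 0.483
gripper_force: 90.9
```

```bash
python3 -c "
from h import *
go([.557,.332,.0735],90.9)"
```

```text
t 31.13 tcp [0.5599 0.3347 0.0739] yawy 90.95 F [-2.4  0.7 10.4] gap 41.2 q6 -1.22 tilt [-0.  0. -1.]
shift/20mm in tool axes [ 0.15 -0.13  0.02]
spin rows 0.01
```

Bottomed out at the expected height. Small push, release, lift and move aside to check.

Emit:
send_rows(commands="0 0 0 0.08 0;0 0 0 0 0;60 0 0 0 0;60 0 0 0 0;60 0 0 0 0;60 0 0 0 0;60 0 0 -0.5 0;60 0 0 -1 0;60 0 0 -1 0;60 0 0 -1 0;60 0 0 -1 0;60 0 0 -1 0;60 0 0 -1 0;60 0 0 -1 0;60 0 1 0 0;60 0 1 0 0;60 0 1 0 0;60 0 1 0 0;60 0 1 0 0;60 0 1 0 0")

```text
t: 32.8
tcp_pos: [0.5578, 0.4553, 0.2209]
tool_rot: [-0.008, 1.0, -0.0, -0.0]
force: [-0.0, -0.2, 0.0]
finger_gap: 0.707
gripper_force: 0.0
```

Emit:
send_rows(commands="60 1 1 0 0;60 1 1 0 0;60 1 1 0 0;60 1 1 0 0;60 1 1 0 0;60 1 1 0 0;60 1 1 0 0;60 1 1 0 0;60 0 0 0 0;60 0 0 0 0")

```text
t: 33.63
tcp_pos: [0.3938, 0.6128, 0.2207]
tool_rot: [-0.01, 1.0, -0.0, -0.0]
force: [0.5, 0.1, 0.7]
finger_gap: 0.701
gripper_force: 0.0
```

```bash
python3 -c "
from h import *
go(None)
b=snap('scene')['pixels'][:,:,::-1];a=snap('top')['pixels'][:,:,::-1]
o=np.hstack([cv2.resize(a[178:240,225:300],None,fx=5.3,fy=5.3,interpolation=2),cv2.resize(b[164:226,225:300],None,fx=5.3,fy=5.3,interpolation=2)])
cv2.imwrite('pics/c9.png',o)"
```

```text
t 33.63 tcp [0.3938 0.6128 0.2207] yawy 91.14 F [0.5 0.1 0.7] gap 59.8 q6 -0.74 tilt [-0.    -0.001 -1.   ]
```

View pics/c9.png

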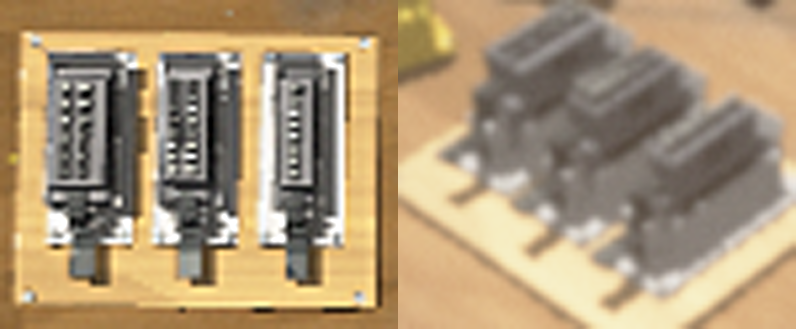

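All three cassettes stand level in the docks. The three tabs at crop (83,265), (190,265) and (298,265) stick out equally, so every catch is shut. Handing in.

```bash
python3 -c "
from h import *
print(sign_off())"
```

```text
the job is handed in; nothing more can be done
None
```

Both cassettes are seated in their docks, the thick one in the wide dock and the thin one in the narrow dock. Both catches look shut in the last pictures. I handed the job in at about 34 s; the sign-off gave no verdict.

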